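# Reference check on a bench reader: plug in the block, hold the knob at the third click

### The arm

A 6-joint arm with a two-finger parallel gripper is mounted at the origin on the work surface. World frame = base frame: x ahead of the robot, y to its left, z up, the work surface at z = 0. Lengths are in m, angles in degrees, forces in N, time in s.
With the tool pointing down it reaches from about 0.275 to 0.725 m from the base axis. Payload 15.9 kg.
Tool frame: the origin (TCP) lies midway between the tips of the shut fingers; the grasp point (between the pads) lies 19 mm behind it; z points along the fingers, y is the line along which they close (so a half turn about z gives the same grasp; the last joint's range is limited). The gripper opens to 85 mm and grips with 20 to 120 N. Pads are 22 mm wide; open, the fingers measure 114 mm over their backs; the gripper's body (76 mm by 85 mm) begins 54 mm behind the grasp point. The pads swing forward as they close: fully open they stand 13 mm farther back than shut.
Start: joints at [65.203, 12.198, -1.971, 75.831, 0, 90], TCP at [0.21, 0.454, 0.231] pointing down, gripper open.
Joint ranges: [-170.91, 170.91], [-42.67, 98.43], [-65.05, 77.54], [-120.47, 116.71], [-90, 82.35], [-180, 180]. Speed limits (degrees/s): [108.29, 108.29, 136.94, 147.25, 180, 180].

### API

Orientations are given as [roll, pitch, yaw] about the fixed x, y, z axes, in that order (R = Rz(yaw) Ry(pitch) Rx(roll)).
In Python, from workcell import ctrl gives the robot as it stands.
- The arm moves only by the tool jog_arm, never from a script. Its argument "targets" is a list that holds one entry, the list of rows, each a list of 6 numbers: the shift along the tool's x, y, z in m, then the turn, a rotation vector about the tool's x, y, z in rad. In form: [[[tx, ty, tz, wx, wy, wz], ...]]. A call has 1 to 5 rows; each row is the pose to reach, as a shift and turn from the pose commanded when the call began, along the tool's axes at that moment; what a row does not reach only later rows make up. A row lasts 1/8 s, in which the tool goes at most 62.5 mm and 10.7 degrees, less where a joint would pass 70% of its speed; a pose out of reach is approached as far as the arm can. A call with a gripper value outside its range is refused whole. "claw" is the finger opening in m, from 0 to 0.0854, set as the call begins (left out, the last holds). The fingers move at their own pace and stop on an object; "newtons" is the grip in N (left out, the last holds). Time passes only in rows, so rows that repeat a pose let the fingers close. It gives the time, the measured TCP pose, the force, the opening and the grip force at its end, in the units of the state.
- ctrl.sense(): the state, without advancing time (a new reading comes with each control period).
- ctrl.capture(name): name is "scene" or "top"; returns the picture (400x640x3 uint8, red, green, blue); there is no depth.
- ctrl.camera_info(name): a dict with "intrinsics" (3x3 intrinsics, pixels), "rvec" (rotation vector, rad) and "tvec" (3), from world to camera coordinates, as OpenCV has them. Camera axes: x right, y down, z forward; pixel columns grow to the right and rows downward; lengths in m; the calibration is good to about 2 mm. A picture is of the moment at which its call begins. camera_info takes no time and is no camera call.
- ctrl.finish_job(): hands the job in; it is judged then, once.
The state is a dict: "time": time; "joint_positions": joint angles; "joint_vel": joint speeds; "effort": joint torques, N m; "eef_pos": TCP position; "orientation": TCP orientation; "contact_force": force on the tool from outside, world axes, zero at the start; "torque": the same for the moment, N m; "width": finger opening in m; "grip_force": force on a finger pad.
Only numpy, scipy, OpenCV 4.12 (cv2) and the standard library are available. Lean on these libraries where they do the work, as an engineer would, in place of code of your own. Each camera call takes 0.05 s, during which the arm holds its last target. There are 200 camera calls.

### The job

Plug the pale-blue reference block, square steel foot down, fully home into the square socket of the bench reader and let go of it. Only then turn the reader's black spring-return knob clockwise to the third click, without running on to the fourth, and finish the program while still holding the knob there: let go, it springs back. Leave the tube rack, the capped jar and the tip box where they stand.

Things in the scene. Friction and masses are not known exactly. Their poses are not given: they have to be found in the camera images.
- ref_block: Loose block, 85 to 155 g, upright on the bench. Steel foot 26 x 26 mm, 20 mm long (lowest 3 mm only 23 x 23); on it a pale-blue head 40 mm (own x) by 32 mm (own y), 38 mm high, dark-blue patch on top; 58 mm tall in all. Origin: centre of the foot's underside, z up. Good grasp: across the 32 mm, 44 mm above the origin. It fits the square socket at any quarter turn.
- reader: Bench reader, a white box fixed to the bench, 180 mm (own x) by 280 mm (own y), 60 mm high, with the socket and the knob on its flat top. Origin: centre of its underside; its own -x side (dark display, pale-blue stripe) faces roughly to the robot. The knob's axis is at own (0, -80 mm).
- socket (a point): Centre of the mouth of the square socket, framed in black, at own (0, +80, 60 mm) of the reader; axes as the reader's. Hole 28 x 28 mm (1 mm clearance each side), sides along the reader's x and y, 24 mm deep. The block is home when the underside of its head rests on the reader's top: its origin is then 20 mm below this point.
- selector (a joint): Knob angle, rad: 0 at rest at its stop (pointer on the long white tick), grows clockwise seen from above, to 2.094. A click every 20 deg (0.349), each at a white dot; third click 1.047. A return spring (0.06 N m at rest, 0.08 at the third click) plus click ripple: resistance peaks near 0.13 N m a quarter step after a click and dips to 0.02 a quarter step before the next. Let go, it springs back to 0.
- knob_grip (a point): Grip point of the black knob, on its upright axis, 92 mm above the bench; turns with it. Skirt 52 mm across, its top 8 mm above the reader's top; on it an upright flat grip bar 46 mm long (own x), 14 mm thick (own y), its top 46 mm above the reader's top and 14 mm above this point. White line on top: pointer end (own -x). At rest the bar lies along the reader's x.
- tube_rack: Bystander: cream rack 132 x 72 x 55 mm with sample tubes standing up to 85 mm; origin at the centre of its underside.
- wash_bottle: Bystander: capped jar 50 mm across, 90 mm tall; origin at the centre of its underside.
- tip_box: Bystander: grey tip box with yellow cover, 102 x 72 x 57 mm; origin at the centre of its underside.
Not all that is in view belongs to the job. Of the things like the ref_block, leave any that is orange; of the rest the larger one is meant.

How it is judged (in metres and radians):
On the way, in this order (a step that is already met when the one before it is completed fails the run):
1. the reference block is fully home in the socket and let go (z of ref_block in the frame of socket below -0.017 m and horizontal distance between ref_block and socket below 0.003 m and angle between ref_block's own z axis and vertical below 0.06 rad and contact force between the fingers and ref_block below 0.2 N), for 0.2 s.
2. the knob is at the third click (value of joint selector between 0.947 and 1.147 rad), for 0.3 s.
At the end, for the whole second after the job is handed in: Block in the socket: origin 17 mm or more below the mouth, within 3 mm of its centre, upright to 0.06 rad, fingers off it; knob still, gripped by the fingers (over 1 N), within 0.1 rad of the third click (1.047 rad); rack, jar and tip box upright (0.1 rad) and within 20 mm of their start (all of step 1 and all of step 2 and contact force between the fingers and selector above 1 N and velocity of joint selector between -0.15 and 0.15 rad/s and distance of each of tube_rack, wash_bottle, tip_box from where it was at the start of the episode below 0.02 m and angle between each of tube_rack, wash_bottle, tip_box's own z axis and vertical below 0.1 rad); the arm keeps its last pose, push and grip.
It fails at once if the knob is turned (over 0.25 rad) before the block is home (value of joint selector above 0.25 rad and z of ref_block in the frame of socket above -0.015 m).
It fails at once if the knob runs on past the third click towards the fourth (over 1.28 rad) (value of joint selector above 1.28 rad).
It fails at once if a bystander is pushed more than 20 mm or tipped (distance of any of tube_rack, wash_bottle, tip_box from where it was at the start of the episode above 0.02 m or angle between any of tube_rack, wash_bottle, tip_box's own z axis and vertical above 0.3 rad).
It also fails if it takes over 64 s, if anything falls off the work surface, if the arm or the gripper's body presses on something with over 40 N, if the wrist force passes 120 N, or if a joint passes its speed limit or range.

## Working session

There is one attempt and no reset: what is moved stays moved. The work goes in short steps, Python scripts to look and compute and a tool call to move; the robot and the scene stay as the last step left them, time stands still between calls to the robot, and variables do not carry over. Pictures are saved under pics/ and viewed, at most 10 in all, crops included, and the job is handed in when it is done.

Besides the shell and the picture viewer there is one more tool, called after "Emit:" as a command line: name --argument value ..., lists and objects as JSON in quotes. jog_arm: Moves the arm, as the interface text tells. Its arguments: {"type":"object","properties":{"targets":{"type":"array","items":{"type":"array","items":{"type":"array","items":{"type":"number"}}}},"claw":{"type":"number"},"newtons":{"type":"number"}},"required":["targets"]}

```bash
ls; mkdir -p pics
python3 - <<'E'
from workcell import ctrl
import cv2
print(ctrl.sense())
for n in("scene","top"):
    im=ctrl.capture(n); cv2.imwrite(f"pics/{n}0.png",im[:,:,::-1]); print(n,ctrl.camera_info(n))
E
```

```text
pics
{'time': 0.0, 'joint_positions': array([ 6.52016712e+01,  1.22265044e+01, -2.00702146e+00,  7.58303743e+01,
       -1.65501221e-03,  8.99997071e+01]), 'joint_vel': array([ 0.00757071,  0.07655467, -0.02170946,  0.01911184, -0.07068817,
        0.05982968]), 'effort': array([-9.69666908e-04, -6.86163139e+01,  4.87116587e+01,  1.75732834e-02,
       -6.16256307e-05, -8.91148915e-06]), 'eef_pos': array([0.20958573, 0.4535981 , 0.23080976]), 'orientation': array([-1.79936100e+02,  1.65468449e-03,  1.55201966e+02]), 'contact_force': array([-0.15841714, -0.03332074,  0.96507933]), 'torque': array([-0.01298277,  0.05105112, -0.05295882]), 'grip_force': 0.0, 'width': 0.08540720702404907}
scene {'intrinsics': array([[443.66441408,   0.        , 316.33481996],
       [  0.        , 443.66441408, 200.2423298 ],
       [  0.        ,   0.        ,   1.        ]]), 'rvec': array([ 0.84500763,  2.44929666, -1.1914295 ]), 'tvec': array([ 0.47287274, -0.1518516 ,  1.49211815])}
top {'intrinsics': array([[504.14886866,   0.        , 325.56140333],
       [  0.        , 504.14886866, 203.87580139],
       [  0.        ,   0.        ,   1.        ]]), 'rvec': array([ 2.05051152, -2.16312946,  0.24029816]), 'tvec': array([0.01496676, 0.60281462, 1.32300007])}
```

View pics/scene0.png

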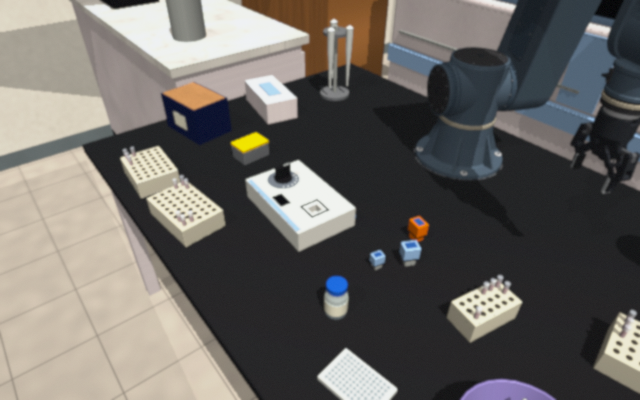

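View pics/top0.png

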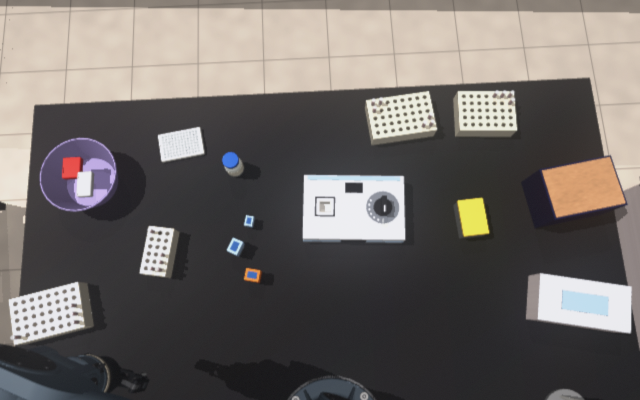

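Candidates in the top view: pale-blue (236,246), smaller pale-blue (249,221) and orange (252,275). The larger pale-blue one at (236,246) fits the description. I'll confirm it in a crop.

Run:
```python
import cv2,numpy as np
im=cv2.imread("pics/top0.png")
a=cv2.resize(im[165:290,215:415],None,fx=4,fy=4,interpolation=cv2.INTER_CUBIC)
cv2.imwrite("pics/crop1.png",a)
```

```text
(no output)
```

View pics/crop1.png

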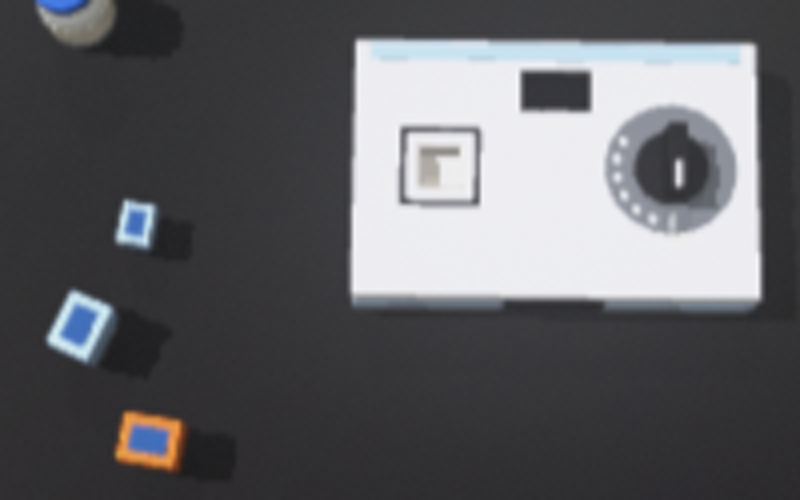

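The crop shows the larger pale-blue block at top-view (235,246), which is the one meant. The small one is at (249,221) and the orange one at (252,275). The socket is at (325,206) and the knob at about (383,207), with its pointer on the long tick towards the robot.

```bash
cat > h.py <<'E'
import cv2,numpy as np
from workcell import ctrl
def cam(n):
    c=ctrl.camera_info(n); R=cv2.Rodrigues(np.array(c["rvec"],float))[0]
    return np.array(c["intrinsics"]),R,np.array(c["tvec"]).reshape(3)
def toplane(n,pts,z):
    K,R,t=cam(n); p=np.atleast_2d(pts).astype(float)
    d=(np.c_[p,np.ones(len(p))]@np.linalg.inv(K).T)@R; o=-R.T@t
    return o+d*((z-o[2])/d[:,2:])
def px(n,X):
    K,R,t=cam(n); q=(np.atleast_2d(X)@R.T+t)@K.T; return q[:,:2]/q[:,2:]
def comps(mask,box,s=8,amin=4):
    """contours inside box=(x0,y0,x1,y1) of a mask (already upscaled by s) -> full-res pixel coords"""
    cs,_=cv2.findContours(mask.astype(np.uint8),cv2.RETR_EXTERNAL,cv2.CHAIN_APPROX_NONE)
    return [((c.reshape(-1,2)+.5)/s-.5+np.array(box[:2])) for c in cs if cv2.contourArea(c)>amin*s*s]
def up(im,box,s=8):
    x0,y0,x1,y1=box
    return cv2.resize(im[y0:y1,x0:x1],None,fx=s,fy=s,interpolation=cv2.INTER_CUBIC).astype(int)
def rect(n,pts,z):
    w=toplane(n,pts,z)[:,:2]; (c,(a,b),ang)=cv2.minAreaRect((w*1000).astype(np.float32))
    m=cv2.moments((w*1e4).astype(np.float32)); cen=np.array([m["m10"],m["m01"]])/m["m00"]/10
    return np.round(c,1),np.round(cen,1),round(a,1),round(b,1),round(ang,1)
E
python3 - <<'E'
from h import *
t=cv2.imread("pics/top0.png"); s=cv2.imread("pics/scene0.png")
print("TCP px",px("top",[.21,.454,.231]))
def run(n,im,box,f,z,lab):
    u=up(im,box); B,G,R=u[...,0],u[...,1],u[...,2]
    for c in comps(f(B,G,R),box): print(lab,n,c.mean(0).round(1),rect(n,c,z))
dark=lambda B,G,R:(B-R>70)&(R<120)&(R<130)
for n,im,box in(("top",t,(222,234,250,260)),("scene",s,(395,232,428,270))):
    run(n,im,box,dark,.058,"patch")
    run(n,im,box,lambda B,G,R:(B-R>25)&(B>130),.058,"head")
for n,im,box in(("top",t,(310,190,342,222)),("scene",s,(296,194,334,222))):
    run(n,im,box,lambda B,G,R:(G<150),.06,"frame")
run("top",t,(295,165,415,250),lambda B,G,R:(G>150),.06,"readertop")
run("scene",s,(235,150,365,255),lambda B,G,R:(G>215),.06,"readertop")
run("top",t,(362,188,402,226),lambda B,G,R:(G<185),.068,"skirt")
run("top",t,(380,196,392,216),lambda B,G,R:(G>120),.106,"line")
E
```

```text
TCP px [[126.42645478 368.34705421]]
patch top [234.3 245.8] (array([501.1, 236.9]), array([501.1, 237. ]), 17.0, 24.3, 63.1)
head top [234.5 246. ] (array([500.7, 236.7]), array([500.7, 236.6]), 33.6, 41.9, 62.5)
patch scene [410.5 244.6] (array([499. , 235.7]), array([499.3, 236.3]), 19.3, 25.9, 63.6)
head scene [410.4 249.7] (array([510.4, 249.5]), array([510.7, 247.5]), 68.9, 46.7, 50.5)
frame top [324.4 202.5] (array([608. , -14.4]), array([608.4, -13.5]), 24.3, 3.9, 86.9)
frame top [324.7 205.8] (array([598.5, -14.2]), array([600.5, -13.9]), 55.1, 54.6, 85.8)
readertop top [353.3 207.4] (array([592.2, -94. ]), array([592.3, -93.9]), 281.5, 184.0, 86.6)
readertop scene [296.8 193.8] (array([592.2, -92.9]), array([592.8, -75.2]), 279.6, 178.0, 86.2)
skirt top [382.3 206.8] (array([ 586.3, -172.7]), array([ 586. , -172.7]), 88.9, 89.2, 41.6)
skirt top [362.  189.9] (array([ 636.3, -120.4]), array([ 636.7, -120.3]), 2.8, 14.3, 86.0)
line top [384.3 207.8] (array([ 574.7, -173. ]), array([ 574.8, -172.9]), 6.0, 19.5, 85.5)
line top [389.4 197.4] (array([ 601.5, -188. ]), array([ 602.4, -188.8]), 12.8, 12.4, 86.9)
```

```bash
cat >> h.py <<'E'
from scipy.spatial.transform import Rotation as Ro
def row(p,yaw,quiet=False):
    """shift+turn from the measured pose to a tool-down pose at p (m), yaw (deg)"""
    s=ctrl.sense(); A=Ro.from_euler("xyz",s["orientation"],degrees=True)
    B=Ro.from_euler("xyz",[180,0,yaw],degrees=True)
    r=np.r_[A.inv().apply(np.array(p)-s["eef_pos"]),(A.inv()*B).as_rotvec()]
    print("t",round(s["time"],2),"pos",s["eef_pos"].round(4),"ori",s["orientation"].round(2),"F",s["contact_force"].round(1),"w",round(s["width"],4),"g",round(s["grip_force"],1),"j",s["joint_positions"].round(1)); print("row",r.round(4).tolist())
E
python3 -c "
from h import *
row([.501,.2368,.15],152.5)"
```

```text
t 0.1 pos [0.2096 0.4536 0.2309] ori [-179.94   -0.    155.2 ] F [ 0.2 -0.3  0.7] w 0.0852 g 0.0 j [65.2 12.2 -2.  75.8  0.  90. ]
row [-0.3555, -0.0745, 0.0809, -0.001, 0.0, 0.0471]
```

Emit:
jog_arm --targets '[[[-0.2, -0.042, 0.02, 0, 0, 0.047], [-0.2, -0.042, 0.02, 0, 0, 0.047], [-0.3555, -0.0745, 0.06, 0, 0, 0.047], [-0.3555, -0.0745, 0.081, 0, 0, 0.047], [-0.3555, -0.0745, 0.081, 0, 0, 0.047]]]' --claw 0.065

```text
time: 0.72
eef_pos: [0.4556, 0.2705, 0.1683]
orientation: [180.0, -0.0, 152.5]
contact_force: [0.4, 2.2, 0.1]
width: 0.0648
grip_force: 0.0
```

Emit:
jog_arm --targets '[[[0, 0, 0, 0, 0, 0], [0, 0, 0, 0, 0, 0]]]'

```text
time: 0.98
eef_pos: [0.454, 0.272, 0.1688]
orientation: [-180.0, -0.0, 152.5]
contact_force: [-0.8, -0.4, 0.5]
width: 0.065
grip_force: 0.0
```

```bash
python3 -c "
from h import *
row([.501,.2368,.10],152.5)
im=ctrl.capture('top')[:,:,::-1].copy();cv2.imwrite('pics/top1.png',im)
im=ctrl.capture('scene')[:,:,::-1].copy();cv2.imwrite('pics/scene1.png',im)
"
```

```text
t 0.97 pos [0.454  0.272  0.1688] ori [-1.7997e+02 -3.0000e-02  1.5247e+02] F [-0.8 -0.4  0.5] w 0.065 g 0.0 j [30.9 16.8 -5.1 68.2  0.  58.4]
row [-0.058, -0.0094, 0.0687, -0.0005, -0.0006, -0.0005]
```

Emit:
jog_arm --targets '[[[-0.058, -0.0094, 0.06, 0, 0, 0], [-0.058, -0.0094, 0.0687, 0, 0, 0], [-0.058, -0.0094, 0.0687, 0, 0, 0], [-0.058, -0.0094, 0.0687, 0, 0, 0]]]'

```text
time: 1.58
eef_pos: [0.5011, 0.2381, 0.1015]
orientation: [179.9, 0.0, 152.6]
contact_force: [1.7, -0.1, -0.4]
width: 0.065
grip_force: 0.0
```

```bash
python3 -c "
from h import *
row([.501,.2368,.025],152.5)
im=ctrl.capture('scene')[:,:,::-1].copy();cv2.imwrite('pics/scene2.png',cv2.resize(im[170:290,340:480],None,fx=4,fy=4))
"
```

```text
t 1.57 pos [0.5011 0.2381 0.1015] ori [1.7994e+02 3.0000e-02 1.5258e+02] F [ 1.7 -0.1 -0.4] w 0.065 g 0.0 j [25.4 21.8 -8.1 60.1  0.  52.8]
row [-0.0005, -0.0012, 0.0765, 0.0011, 0.0006, 0.0015]
```

View pics/scene2.png

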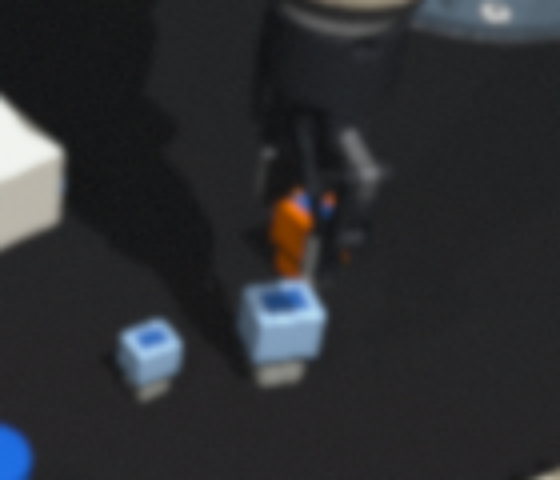

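The crop shows the gripper over the larger pale-blue block, at scene pixel about (410,250), with the fingers still about 4 cm above it. I'll descend and grip.

Emit:
jog_arm --targets '[[[-0.0005, -0.001, 0.04, 0, 0, 0], [-0.0005, -0.001, 0.0765, 0, 0, 0], [-0.0005, -0.001, 0.0765, 0, 0, 0], [-0.0005, -0.001, 0.0765, 0, 0, 0]]]'

```text
time: 2.12
eef_pos: [0.5021, 0.2366, 0.0257]
orientation: [179.9, 0.1, 152.5]
contact_force: [-0.6, -0.4, -0.2]
width: 0.0648
grip_force: 0.0
```

Emit:
jog_arm --targets '[[[0, 0, 0, 0, 0, 0], [0, 0, 0, 0, 0, 0], [0, 0, 0, 0, 0, 0], [0, 0, 0, 0, 0, 0], [0, 0, 0, 0, 0, 0]]]' --claw 0.0 --newtons 30

```text
time: 2.75
eef_pos: [0.5021, 0.2362, 0.025]
orientation: [179.9, 0.1, 152.5]
contact_force: [-1.2, -0.3, 9.1]
width: 0.0317
grip_force: 33.5
```

Emit:
jog_arm --targets '[[[0, 0, -0.02, 0, 0, 0], [0, 0, -0.06, 0, 0, 0], [0, 0, -0.1, 0, 0, 0], [0, 0, -0.1, 0, 0, 0], [0, 0, -0.1, 0, 0, 0]]]'

```text
time: 3.38
eef_pos: [0.5012, 0.2357, 0.1234]
orientation: [-180.0, -0.0, 152.5]
contact_force: [0.3, -0.1, -1.3]
width: 0.0315
grip_force: 32.3
```

```bash
python3 -c "
from h import *
row([.597,-.014,.125],176.6)"
```

```text
t 3.38 pos [0.5012 0.2357 0.1234] ori [-1.7999e+02 -1.0000e-02  1.5250e+02] F [ 0.3 -0.1 -1.3] w 0.0315 g 32.3 j [25.2 20.9 -6.  63.1 -0.  52.7]
row [-0.2002, -0.1772, -0.0016, -0.0002, -0.0002, -0.4205]
```

Emit:
jog_arm --targets '[[[-0.2, -0.177, -0.003, 0, 0, -0.42], [-0.2, -0.177, -0.003, 0, 0, -0.42], [-0.2, -0.177, -0.003, 0, 0, -0.42], [-0.2, -0.177, -0.003, 0, 0, -0.42], [-0.2, -0.177, -0.003, 0, 0, -0.42]]]'

```text
time: 4.0
eef_pos: [0.597, -0.0167, 0.1252]
orientation: [-180.0, -0.1, 176.4]
contact_force: [-0.4, 1.0, -1.4]
width: 0.0315
grip_force: 32.2
```

Emit:
jog_arm --targets '[[[0, 0, 0, 0, 0, 0], [0, 0, 0, 0, 0, 0]]]'

```text
time: 4.25
eef_pos: [0.5964, -0.013, 0.1258]
orientation: [180.0, -0.1, 176.6]
contact_force: [-0.1, 1.1, -1.7]
width: 0.0316
grip_force: 32.2
```

```bash
python3 -c "
from h import *
row([.597,-.014,.125],176.6)
t=ctrl.capture('top')[:,:,::-1].copy();cv2.imwrite('pics/top3.png',t)
s=ctrl.capture('scene')[:,:,::-1].copy();cv2.imwrite('pics/scene3.png',s)
a=np.hstack([cv2.resize(t[150:260,290:420],(390,330)),cv2.resize(s[130:240,240:370],(390,330))])
cv2.imwrite('pics/c3.png',a)"
```

```text
t 4.25 pos [ 0.5964 -0.013   0.1258] ori [ 1.7999e+02 -1.0000e-01  1.7658e+02] F [-0.1  1.1 -1.7] w 0.0316 g 32.2 j [-1.3 25.8  1.7 66.   0.   2.2]
row [-0.0007, -0.0009, 0.0008, 0.0002, -0.0017, -0.0003]
```

View pics/c3.png

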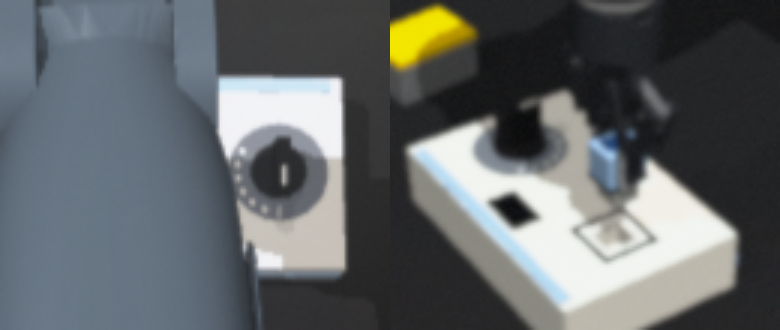

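The left half (top view) is occluded by the arm. The right half (scene) shows the block hanging above the socket. I'll go just above the mouth and check there.

Emit:
jog_arm --targets '[[[-0.003, 0.001, 0.02, 0, 0, 0], [-0.003, 0.001, 0.034, 0, 0, 0], [-0.003, 0.001, 0.034, 0, 0, 0], [-0.003, 0.001, 0.034, 0, 0, 0]]]'

```text
time: 4.85
eef_pos: [0.6002, -0.0125, 0.0932]
orientation: [180.0, 0.0, 176.6]
contact_force: [-0.4, -0.1, -1.2]
width: 0.0315
grip_force: 32.2
```

```bash
python3 -c "
from h import *
row([.5995,-.0141,.085],176.6)
s=ctrl.capture('scene')[:,:,::-1].copy();cv2.imwrite('pics/scene4.png',s)
s0=cv2.imread('pics/scene0.png')
u=up(s0,(296,194,334,222));G=u[...,1]
for c in comps(G<190,(296,194,334,222)): print('frame',rect('scene',c,.06),len(c))
t0=cv2.imread('pics/top0.png');b=(312,192,338,220)
for th in(130,150,180):
  for c in comps(up(t0,b)[...,1]<th,b): print('top',th,rect('top',c,.06))
# expected outline of block for assumed socket-centred foot
R=np.array([[np.cos(-.0593),-np.sin(-.0593)],[np.sin(-.0593),np.cos(-.0593)]])
a=s[150:235,290:380];b2=s0[150:235,290:380]
cv2.imwrite('pics/c4.png',np.hstack([cv2.resize(a,None,fx=4.4,fy=4.4,interpolation=2),cv2.resize(b2,None,fx=4.4,fy=4.4,interpolation=2)]))"
```

```text
t 4.85 pos [ 0.6002 -0.0125  0.0932] ori [1.8000e+02 2.0000e-02 1.7659e+02] F [-0.4 -0.1 -1.2] w 0.0315 g 32.2 j [-1.2 27.2 -0.9 61.8  0.   2.2]
row [0.0006, -0.0016, 0.0082, 0.0, 0.0004, -0.0002]
frame (array([594.5,  51.2]), array([594. ,  53.3]), 9.3, 13.4, 52.0) 103
frame (array([596.9, -11. ]), array([595.5, -12.7]), 24.2, 22.5, 0.7) 176
frame (array([597., -15.]), array([597.4, -12.9]), 57.0, 57.2, 86.1) 809
top 130 (array([587.8,  12.8]), array([584.7,  12.3]), 29.0, 6.0, 7.4)
top 130 (array([596.7, -38.6]), array([594.3, -39.4]), 6.5, 53.2, 88.3)
top 130 (array([621.9,   2.4]), array([621.1,   5.1]), 15.4, 31.8, 33.5)
top 150 (array([608. , -14.4]), array([608.4, -13.5]), 24.3, 3.9, 86.9)
top 150 (array([598.5, -14.2]), array([600.5, -13.9]), 55.1, 54.6, 85.8)
top 180 (array([598.1, -14. ]), array([598.3, -14.2]), 56.9, 57.2, 86.2)
```

View pics/c4.png

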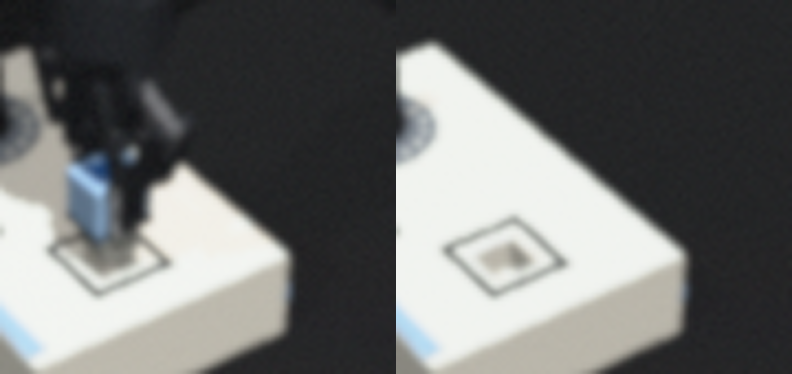

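Left (now): the foot hangs above the black frame, roughly central. Right: the empty socket. I'll correct by 1.6 mm and insert gently.

Emit:
jog_arm --targets '[[[0.0006, -0.0018, 0.0, 0, 0, 0], [0.0006, -0.0018, 0.0, 0, 0, 0], [0.0006, -0.0018, 0.006, 0, 0, 0], [0.0006, -0.0018, 0.009, 0, 0, 0], [0.0006, -0.0018, 0.011, 0, 0, 0]]]'

```text
time: 5.52
eef_pos: [0.5993, -0.0145, 0.0813]
orientation: [-180.0, -0.0, 176.6]
contact_force: [0.7, -0.1, -1.6]
width: 0.0316
grip_force: 32.2
```

```bash
python3 -c "
from h import *
row([.5995,-.0143,.072],176.6);print(ctrl.sense()['torque'])"
```

```text
t 5.53 pos [ 0.5993 -0.0145  0.0813] ori [-1.8000e+02 -3.0000e-02  1.7657e+02] F [ 0.7 -0.1 -1.6] w 0.0316 g 32.2 j [-1.4 27.6 -2.1 60.3  0.   2. ]
row [-0.0002, 0.0002, 0.0093, -0.0, -0.0005, -0.0005]
[ 0.05886332 -0.01857109  0.01882963]
```

Emit:
jog_arm --targets '[[[0, 0, 0.003, 0, 0, 0], [0, 0, 0.005, 0, 0, 0], [0, 0, 0.007, 0, 0, 0], [0, 0, 0.007, 0, 0, 0]]]'

```text
time: 6.02
eef_pos: [0.5994, -0.0145, 0.0746]
orientation: [-180.0, -0.0, 176.6]
contact_force: [-0.2, -0.6, -1.3]
width: 0.0318
grip_force: 32.2
```

```bash
python3 -c "
from h import *
row([.5995,-.0143,.065],176.6);print(ctrl.sense()['torque'])"
```

```text
t 6.03 pos [ 0.5994 -0.0145  0.0746] ori [-1.8000e+02 -1.0000e-02  1.7658e+02] F [-0.2 -0.6 -1.3] w 0.0318 g 32.2 j [-1.4 27.9 -2.7 59.4 -0.   2. ]
row [-0.0001, 0.0002, 0.0096, -0.0, -0.0002, -0.0004]
[ 0.02621449  0.08519757 -0.02709491]
```

Emit:
jog_arm --targets '[[[0, 0, 0.003, 0, 0, 0], [0, 0, 0.006, 0, 0, 0], [0, 0, 0.0085, 0, 0, 0], [0, 0, 0.0095, 0, 0, 0], [0, 0, 0.0095, 0, 0, 0]]]'

```text
time: 6.65
eef_pos: [0.5994, -0.0145, 0.0652]
orientation: [-180.0, -0.0, 176.6]
contact_force: [0.2, -0.3, -0.7]
width: 0.0316
grip_force: 32.1
```

```bash
python3 -c "
from h import *
row([.5995,-.0143,.065],176.6);print(ctrl.sense()['torque'])
s=ctrl.capture('scene')[:,:,::-1].copy();cv2.imwrite('pics/c5.png',cv2.resize(s[150:235,290:380],None,fx=5,fy=5,interpolation=2))"
```

```text
t 6.65 pos [ 0.5994 -0.0145  0.0652] ori [-180.     -0.    176.57] F [ 0.2 -0.3 -0.7] w 0.0316 g 32.1 j [-1.4 28.3 -3.5 58.2 -0.   2. ]
row [-0.0001, 0.0002, 0.0002, -0.0001, -0.0, -0.0004]
[-0.01021814 -0.00617952  0.00069569]
```

View pics/c5.png

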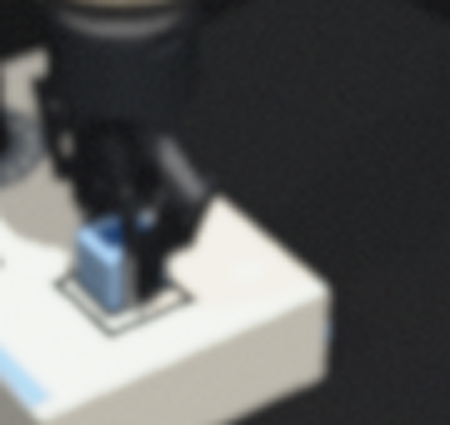

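The crop shows the head at the frame with the foot inside the socket. I'll push until it makes contact.

Emit:
jog_arm --targets '[[[0, 0, 0.0008, 0, 0, 0], [0, 0, 0.0015, 0, 0, 0], [0, 0, 0.002, 0, 0, 0], [0, 0, 0.002, 0, 0, 0]]]'

```text
time: 7.2
eef_pos: [0.5997, -0.0145, 0.0648]
orientation: [180.0, 0.1, 176.6]
contact_force: [-9.5, 1.5, 23.9]
width: 0.0316
grip_force: 35.4
```

Emit:
jog_arm --targets '[[[0, 0, -0.0015, 0, 0, 0], [0, 0, -0.0015, 0, 0, 0], [0, 0, -0.0015, 0, 0, 0], [0, 0, -0.0015, 0, 0, 0]]]' --claw 0.06

```text
time: 7.7
eef_pos: [0.5994, -0.0145, 0.0646]
orientation: [-180.0, -0.0, 176.6]
contact_force: [0.5, -0.9, -0.5]
width: 0.0601
grip_force: 0.0
```

Emit:
jog_arm --targets '[[[0, 0, -0.03, 0, 0, 0], [0, 0, -0.08, 0, 0, 0], [0, 0, -0.1, 0, 0, 0], [0, 0, -0.1, 0, 0, 0]]]'

```text
time: 8.2
eef_pos: [0.6004, -0.0145, 0.1662]
orientation: [180.0, 0.2, 176.6]
contact_force: [-0.4, 0.3, -0.3]
width: 0.0598
grip_force: 0.0
```

```bash
python3 -c "
from h import *
row([.588,-.1735,.165],176.6)"
```

```text
t 8.2 pos [ 0.6004 -0.0145  0.1662] ori [1.8000e+02 1.6000e-01 1.7657e+02] F [-0.4  0.3 -0.3] w 0.0598 g 0.0 j [-1.4 25.   6.4 71.3 -0.   2. ]
row [0.0028, -0.1594, 0.0011, 0.0001, 0.0028, -0.0005]
```

Emit:
jog_arm --targets '[[[0.0022, -0.08, 0.0, 0, 0, 0], [0.0022, -0.16, 0.0, 0, 0, 0], [0.0022, -0.16, 0.0, 0, 0, 0], [0.0022, -0.16, 0.0, 0, 0, 0]]]'

```text
time: 8.7
eef_pos: [0.5868, -0.1763, 0.1632]
orientation: [180.0, -0.1, 176.4]
contact_force: [-0.7, 0.7, -0.7]
width: 0.0603
grip_force: 0.0
```

```bash
python3 -c "
from h import *
row([.5884,-.1741,.074],176.6)
s=ctrl.capture('scene')[:,:,::-1].copy();t=ctrl.capture('top')[:,:,::-1]
cv2.imwrite('pics/c6.png',np.hstack([cv2.resize(s[120:240,230:370],None,fx=2.8,fy=2.8,interpolation=2),cv2.resize(t[150:270,290:430],None,fx=2.8,fy=2.8,interpolation=2)]))
b=(306,190,340,222);u=up(t,b);B,R=u[...,0],u[...,2]
for c in comps((B-R>70)&(R<120),b): print('patch',rect('top',c,.098))"
```

```text
t 8.7 pos [ 0.5868 -0.1763  0.1632] ori [ 1.7999e+02 -1.1000e-01  1.7639e+02] F [-0.7  0.7 -0.7] w 0.0603 g 0.0 j [-16.7  26.8   8.8  72.1  -0.  -13.1]
row [-0.0017, 0.0023, 0.0892, 0.0002, -0.0018, -0.0037]
patch (array([598. , -14.8]), array([597.9, -14.6]), 15.8, 23.2, 87.0)
```

View pics/c6.png

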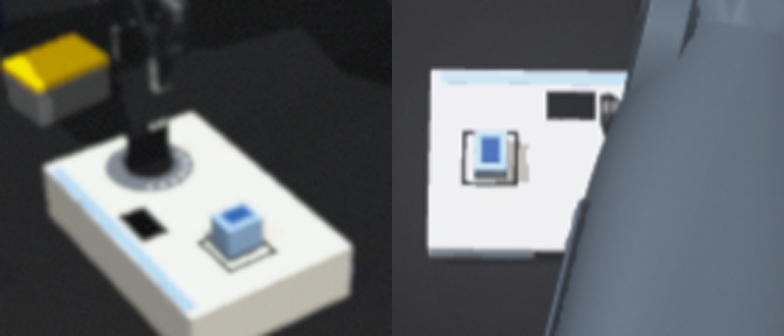

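Scene (left half, about (312,202) in the full picture) and top (right half, about (325,205)) both show the block home: head flush, patch at (598,-14.6) mm. The gripper is above the knob. I'll descend to the bar.

Emit:
jog_arm --targets '[[[-0.001, 0.001, 0.0, 0, 0, 0], [-0.001, 0.001, 0.0, 0, 0, 0]]]'

```text
time: 9.05
eef_pos: [0.5889, -0.1721, 0.1646]
orientation: [180.0, -0.0, 176.7]
contact_force: [-0.0, 0.0, -0.4]
width: 0.0597
grip_force: 0.0
```

```bash
python3 -c "
from h import *
row([.5884,-.1741,.074],176.6)"
```

```text
t 9.05 pos [ 0.5889 -0.1721  0.1646] ori [ 1.7999e+02 -1.0000e-02  1.7666e+02] F [-0.   0.  -0.4] w 0.0597 g 0.0 j [-16.3  26.8   9.   72.2   0.  -12.9]
row [0.0004, -0.0021, 0.0906, 0.0001, -0.0001, 0.001]
```

Emit:
jog_arm --targets '[[[0.0004, -0.0015, 0.03, 0, 0, 0], [0.0004, -0.0015, 0.045, 0, 0, 0], [0.0004, -0.0015, 0.045, 0, 0, 0], [0.0004, -0.0015, 0.045, 0, 0, 0]]]'

```text
time: 9.55
eef_pos: [0.5887, -0.1746, 0.1206]
orientation: [-180.0, 0.1, 176.6]
contact_force: [0.2, 0.3, -0.0]
width: 0.0601
grip_force: 0.0
```

```bash
python3 -c "
from h import *
row([.5884,-.1741,.074],176.6)"
```

```text
t 9.55 pos [ 0.5887 -0.1746  0.1206] ori [-1.7999e+02  5.0000e-02  1.7659e+02] F [ 0.2  0.3 -0. ] w 0.0601 g 0.0 j [-16.5  27.9   4.1  66.2  -0.  -13.1]
row [0.0003, 0.0005, 0.0466, -0.0002, 0.0009, -0.0002]
```

Now descend and close with a firm grip.

Emit:
jog_arm --targets '[[[0.0003, 0.0005, 0.02, 0, 0, 0], [0.0003, 0.0005, 0.04, 0, 0, 0], [0.0003, 0.0005, 0.0465, 0, 0, 0], [0.0003, 0.0005, 0.0465, 0, 0, 0], [0.0003, 0.0005, 0.0465, 0, 0, 0]]]'

```text
time: 10.18
eef_pos: [0.5885, -0.1743, 0.0743]
orientation: [-180.0, 0.1, 176.6]
contact_force: [0.2, 1.3, -0.2]
width: 0.0601
grip_force: 0.0
```

Emit:
jog_arm --targets '[[[0, 0, 0, 0, 0, 0], [0, 0, 0, 0, 0, 0], [0, 0, 0, 0, 0, 0], [0, 0, 0, 0, 0, 0], [0, 0, 0, 0, 0, 0]]]' --claw 0.0 --newtons 50

```text
time: 10.8
eef_pos: [0.5881, -0.1738, 0.0736]
orientation: [180.0, 0.0, 176.6]
contact_force: [-0.8, 4.3, 5.6]
width: 0.013
grip_force: 49.1
```

```bash
python3 -c "
from h import *
row([.5884,-.1741,.074],176.6);print(ctrl.sense()['torque'])"
```

```text
t 10.8 pos [ 0.5881 -0.1738  0.0736] ori [1.7997e+02 3.0000e-02 1.7658e+02] F [-0.8  4.3  5.6] w 0.013 g 49.1 j [-16.5  29.5  -0.3  60.2   0.  -13.1]
row [-0.0003, -0.0002, -0.0004, 0.0005, 0.0005, -0.0004]
[ 0.67253737  0.21967846 -0.20269196]
```

Emit:
jog_arm --targets '[[[0, 0, 0, 0, 0, 0.12], [0, 0, 0, 0, 0, 0.24], [0, 0, 0, 0, 0, 0.36], [0, 0, 0, 0, 0, 0.48], [0, 0, 0, 0, 0, 0.6]]]'

```text
time: 11.42
eef_pos: [0.5881, -0.1738, 0.0736]
orientation: [180.0, 0.0, 142.0]
contact_force: [-1.9, 4.1, 5.7]
width: 0.013
grip_force: 49.1
```

```bash
python3 -c "
from h import *
row([.5884,-.1738,.074],116.6);print(ctrl.sense()['torque'])
"
```

```text
t 11.43 pos [ 0.5881 -0.1738  0.0736] ori [1.7997e+02 1.0000e-02 1.4199e+02] F [-1.9  4.1  5.7] w 0.013 g 49.1 j [-16.5  29.5  -0.3  60.2   0.   21.5]
row [-0.0002, 0.0002, -0.0004, 0.0005, -0.0, 0.4431]
[0.6323061  0.43264946 0.0613023 ]
```

Emit:
jog_arm --targets '[[[0, 0, 0, 0, 0, 0.1], [0, 0, 0, 0, 0, 0.2], [0, 0, 0, 0, 0, 0.3], [0, 0, 0, 0, 0, 0.4], [0, 0, 0, 0, 0, 0.443]]]'

```text
time: 12.05
eef_pos: [0.588, -0.1738, 0.0736]
orientation: [180.0, -0.0, 116.7]
contact_force: [-1.6, 3.6, 5.5]
width: 0.0133
grip_force: 49.2
```

Emit:
jog_arm --targets '[[[0, 0, 0, 0, 0, 0], [0, 0, 0, 0, 0, 0], [0, 0, 0, 0, 0, 0], [0, 0, 0, 0, 0, 0]]]'

```text
time: 12.55
eef_pos: [0.5881, -0.1738, 0.0736]
orientation: [180.0, -0.0, 116.8]
contact_force: [-2.2, 3.7, 5.5]
width: 0.0132
grip_force: 49.2
```

```bash
python3 -c "
from h import *
row([.5884,-.1738,.074],116.6);print(ctrl.sense()['torque'])
s=ctrl.capture('scene')[:,:,::-1].copy();t=ctrl.capture('top')[:,:,::-1]
cv2.imwrite('pics/c7.png',np.hstack([cv2.resize(s[140:210,250:320],None,fx=5.6,fy=5.6,interpolation=2),cv2.resize(t[170:240,340:410],None,fx=5.6,fy=5.6,interpolation=2)]))
for n,im,b in(('top',t,(306,190,340,222)),('scene',s,(300,180,330,225))):
  u=up(im,b);B,R=u[...,0],u[...,2]
  for c in comps((B-R>70)&(R<120),b): print('patch',n,rect(n,c,.098))"
```

```text
t 12.55 pos [ 0.5881 -0.1738  0.0736] ori [ 1.7997e+02 -1.0000e-02  1.1683e+02] F [-2.2  3.7  5.5] w 0.0132 g 49.2 j [-16.5  29.5  -0.3  60.2   0.   46.7]
row [-0.0001, 0.0003, -0.0004, 0.0005, -0.0002, 0.004]
[0.67442487 0.42304561 0.07471711]
patch top (array([598. , -14.8]), array([597.9, -14.8]), 15.9, 23.1, 86.9)
patch scene (array([596.7, -15.4]), array([596.8, -15.4]), 16.8, 24.6, 87.0)
```

View pics/c7.png

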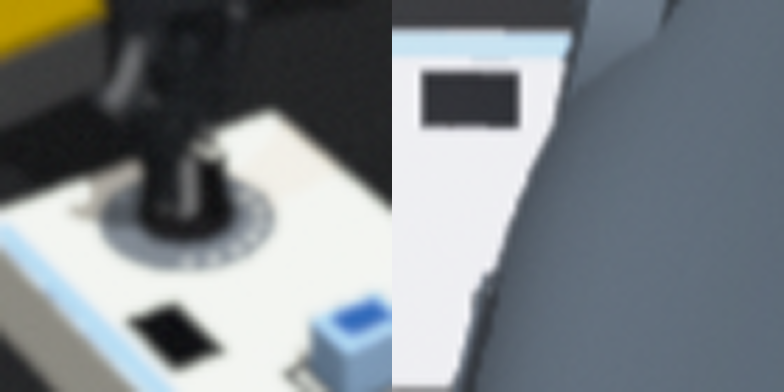

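The scene crop shows the fingers holding the bar, turned with the gripper. The top view is blocked by the arm. The opening is steady at 13 mm and the turn is 59.8°, so I'm handing in.

```bash
python3 -c "
from workcell import ctrl
print(ctrl.finish_job())"
```

```text
the job is handed in; nothing more can be done
None
```

The pale-blue block is fully home in the socket and released, and I handed the job in with the gripper holding the knob at about 59.8° (the third click is 60°). The knob angle is inferred from the gripper's turn because the arm hid the pointer from the top camera, and the hand-in returned no verdict.

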